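Hang the filter module on the cleat panel

TASK

Hang the grey filter module, now standing on the bench, on the wooden cleat of the low upright panel: tip it so that its bottom swings away from the panel, lower its slanted rear strip into the groove behind the cleat until you feel it bottom, then swing it upright so that its bottom lug goes in under the keeper bar, and let it go hanging there. Be gentle throughout: do not drop it, slam it or press it hard against the panel, and leave the microphone, the power supply box and the screwdriver where they are.

Things in the scene. Friction and masses are not known exactly. Their poses are not given: they have to be found in the camera images.
- module_mid (a point): Centre of the grey metal filter module, a box 60 deep (x) by 100 wide (y) by 110 mm high, 0.4 to 0.65 kg, half-way up (55 mm over its underside). +x: its rear, where strip and lug stick out; -x: front with dark fins and two connectors; z up. Hung home it is upright, rear to the panel, this point 64 mm out from the panel's face and 36 mm below the cleat's top edge.
- carry_bar (a point): Middle of the black carrying bar on top of the module, the place to grip, across x: bar 12 mm thick (x), 80 mm long (y), 20 mm high, 14 mm free gap under it. It lies 10 mm towards the front (x -10 mm) and 79 mm above module_mid. Axes as module_mid.
- strip_tip (a point): Middle of the free lower end of the module's slanted rear strip: aluminium, 4 mm thick, 100 mm wide (y), held 8 mm off the box near its top and slanting down and away from it, 30 degrees from its rear face. 58.5 mm to the rear of and 16.5 mm above module_mid; axes the same. Seated, module upright: 18 mm below the cleat's edge, 5 mm from the panel's face.
- lug_end (a point): Middle of the end of the flat lug that sticks straight out low on the module's rear (31.5 mm beyond the rear face), 60 mm wide, 6 mm thick. 61.5 mm to the rear of and 46 mm below module_mid; axes the same. Hung home it lies under the keeper bar, its end within 3 mm of the panel's face.
- board: Fixed upright wooden panel, 220 wide (y), 215 high, 18 mm thick. Origin: on the bench under the middle of its working face, the plane x = 0, which looks along -x; z up. It carries a wooden frame: cleat bar, keeper bar and two end cheeks (150 mm clear between, 24 mm proud, 4 mm above the cleat). Over 30 N between module and panel or frame is too hard.
- cleat_edge (a point): Nominal middle of the cleat's top edge, on the panel: 18.5 mm out from the face, 170 mm up (axes as board). The real frame, keeper included, is screwed on up to 14 mm higher or lower than this shows: find it by feel. Behind the edge an open groove; its slanted side falls 30 degrees from upright to a floor 20 mm below the edge, 7 mm wide at the face. Cleat juts out 24 mm.
- keeper (a point): Nominal middle of the keeper bar's front, 66 mm below the cleat edge; bar 16 mm high, 15 mm out from the face, off by the same as the cleat. Lowered upright, the module's lug lands on it. Tipped about 0.35 rad (bottom outwards, carrying bar leaning to the panel) the lug clears it; with the strip's tip on the groove floor the module swings upright about the tip, lug under the bar.
- microphone: Bystander: desk microphone, black base 130 x 90 mm, gooseneck and round head 165 mm high. Origin under the base.
- psu: Bystander: bare metal power supply box 140 x 150 x 86 mm. Origin under its middle.
- screwdriver: Bystander: screwdriver lying on the bench.

How it is judged:
On the way:
1. the module is tipped, bottom outwards, with the tip of its strip down behind the cleat (angle between module_mid's own z axis and vertical above 0.12 rad and x of strip_tip in the frame of board between -0.016 and 0.001 m and z of strip_tip in the frame of board between 0.13 and 0.172 m), for 0.1 s.
At the end, for the whole second after the job is handed in: The module hangs released and at rest on the cleat: upright within 0.09 rad, square to the panel within 0.10 rad, its middle 59 to 69 mm out from the panel's face and 117 to 153 mm above the bench, the strip's tip within 11 mm of the face and within 30 mm of the panel's middle (angle between module_mid's own z axis and vertical below 0.09 rad and angle between the x axis of module_mid and the x axis of board, either way round below 0.1 rad and x of module_mid in the frame of board between -0.069 and -0.059 m and z of module_mid in the frame of board between 0.117 and 0.153 m and x of strip_tip in the frame of board above -0.011 m and y of strip_tip in the frame of board between -0.03 and 0.03 m and linear speed of module below 0.02 m/s and contact force between module and board above 1 N); the robot touches nothing.
It fails at once if the module is pressed or knocked against the panel with more than 30 N (contact force between module and board above 30 N).
It fails at once if the microphone is moved more than 30 mm (distance of microphone from where it was at the start of the episode above 0.03 m).
It fails at once if the psu is moved more than 30 mm (distance of psu from where it was at the start of the episode above 0.03 m).
It fails at once if the screwdriver is moved more than 30 mm (distance of screwdriver from where it was at the start of the episode above 0.03 m).
It also fails if it takes over 64 s, if anything falls off the work surface, if the arm or the gripper's body presses on something with over 40 N, if the wrist force passes 120 N, or if a joint passes its speed limit or range.

ROBOT

A 6-joint arm with a two-finger parallel gripper is mounted at the origin on the work surface. World frame = base frame: x ahead of the robot, y to its left, z up, the work surface at z = 0. Lengths are in m, angles in rad, forces in N, time in s.
With the tool pointing down it reaches from about 0.375 to 0.9 m from the base axis. Payload 3.1 kg.
Tool frame: the origin (TCP) lies at the very end of the fingers, on their centre line; the grasp point (between the pads) lies 19 mm behind it; z points along the fingers, y is the direction in which the jaws open and shut (so a half turn about z gives the same grasp; the last joint's range is limited). The gripper opens to 87 mm and grips with 3 to 60 N. Pads are 19 mm wide; open, the fingers measure 117 mm over their backs; the gripper's body (75 mm by 190 mm) begins 51 mm behind the grasp point.
Start: joints at [-1.371, 0.527, 1.433, -0, 1.181, -0.178], TCP at [0.231, -0.581, 0.223] pointing down, gripper open.
Joint ranges: [-3.08, 3.08], [-0.75, 2.2], [0.22, 2.44], [-1.43, 4.57], [0, 2.65], [-2.85, 2.85]. Speed limits (rad/s): [2.79, 2.79, 3.14, 3.14, 3.14, 3.14].

INTERFACE

Orientations are given as a unit quaternion [x, y, z, w].
In Python, from rig import robot gives the robot as it stands. The module is installed in compiled form; this text tells all that it offers.
- The arm moves only by the tool carry_out, never from a script. Its argument "series" is a list of rows, each a list of 7 numbers: the shift along the tool's x, y, z in mm, then the turn, a rotation vector about the tool's x, y, z in degrees, then the gripper command: -1 is shut, 1 is fully open, values between are in proportion. In form: [[tx, ty, tz, rx, ry, rz, claw], ...]. A call has 1 to 8 rows; each row is the pose to reach, as a shift and turn from the pose measured when the call began, along the tool's axes at that moment; what a row does not reach only later rows make up. A row lasts 1/8 s, in which the tool goes at most 62.5 mm and 10.7 degrees, less where a joint would pass 70% of its speed; a pose out of reach is approached as far as the arm can. A call with a gripper value outside its range is refused whole. The fingers move at their own pace and stop on an object; "force" is the grip in N (left out, the last holds). Time passes only in rows, so rows that repeat a pose let the fingers close. It gives the time, the measured TCP pose, the force and the opening at its end, in the units of the state.
- robot.get_obs(): the state, without advancing time (a new reading comes with each control period).
- robot.camera(name): name is "side" or "top"; returns a dict with "pixels" (420x560x3 uint8, red, green, blue), "fx", "fy", "cx", "cy" (pixels), "position" and "attitude" of the camera in the world. Camera axes: x right, y down, z forward; pixel columns grow to the right and rows downward; lengths in m; the calibration is good to about 2 mm. A picture is of the moment at which its call begins. There is no depth.
- robot.hand_in(): hands the job in, once; it reports no verdict.
The state is a dict: "time": time; "q": joint angles; "joint_velocities": joint speeds; "joint_torque": joint torques, N m; "position": TCP position; "tool_rot": TCP orientation; "ft_force": force on the tool from outside, world axes, zero at the start; "moment": the same for the moment, N m; "grip_width": finger opening in m.
Only numpy, scipy, OpenCV 4.12 (cv2) and the standard library are available. Lean on these libraries where they do the work, as an engineer would, in place of code of your own. Each camera call takes 0.05 s, during which the arm holds its last target.

## Working session

There is one attempt and no reset: what is moved stays moved. The work goes in short steps, Python scripts to look and compute and a tool call to move; the robot and the scene stay as the last step left them, time stands still between calls to the robot, and variables do not carry over. Pictures are saved under pics/ and viewed, and the job is handed in when it is done.

Besides the shell and the picture viewer there is one more tool, called after "Call:" as name(argument=value, ...), one argument or row to a line, values as JSON. carry_out: Moves the arm, as the interface text tells. Its arguments: {"type":"object","properties":{"series":{"type":"array"},"force":{"type":"number"}},"required":["series"]}

```bash
mkdir -p pics; python3 - <<'E'
from rig import robot
import cv2
o=robot.get_obs()
print(o)
for n in("side","top"):
    c=robot.camera(n)
    cv2.imwrite(f"pics/{n}0.png",c["pixels"][:,:,::-1])
    print(n,{k:v for k,v in c.items() if k!="pixels"})
E
```

```text
{'time': 0.0, 'q': array([-1.37150004e+00,  5.28466499e-01,  1.43387329e+00, -2.98336987e-05,
        1.18136835e+00, -1.78516586e-01]), 'joint_velocities': array([ 0.00066466,  0.00192002, -0.00065831, -0.00154694, -0.00086498,
        0.0023733 ]), 'joint_torque': array([-2.01938470e-03, -4.40049899e+01, -1.76595050e+01,  6.32673595e-02,
        5.84343472e-02, -1.39495360e-04]), 'position': array([ 0.23042206, -0.58020904,  0.22158064]), 'tool_rot': array([ 9.82208562e-01,  1.87790368e-01, -2.47828192e-05, -1.05754253e-03]), 'ft_force': array([-0.85380551, -0.03665806,  0.57617973]), 'moment': array([-0.03400415,  0.03560479, -0.0169652 ]), 'grip_width': 0.0870487162435237}
side {'fx': 492.8625618249323, 'fy': 492.8625618249323, 'cx': 277.26526211751116, 'cy': 209.18925905925963, 'position': array([0.42568905, 0.62433046, 1.01066342]), 'attitude': array([-0.11792559,  0.9316771 , -0.3415757 ,  0.03738143])}
top {'fx': 384.5513060213181, 'fy': 384.5513060213181, 'cx': 278.90302683505877, 'cy': 215.18486835000274, 'position': array([ 0.56939923, -0.10338781,  0.99094207]), 'attitude': array([-0.69605604,  0.71717672, -0.01844116,  0.02869599])}
```

View pics/side0.png

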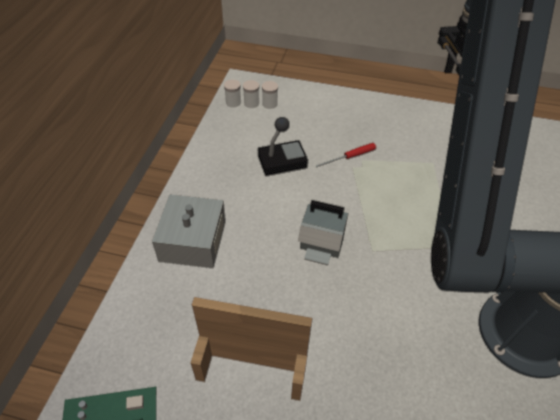

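View pics/top0.png

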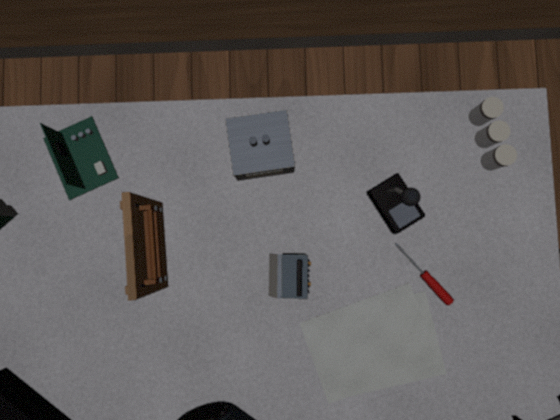

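```bash
python3 - <<'E'
import cv2,numpy as np
a=cv2.imread("pics/top0.png")
c=a[180:310,100:330]; c=cv2.convertScaleAbs(cv2.resize(c,None,fx=3.4,fy=3.4,interpolation=cv2.INTER_CUBIC),alpha=1.8,beta=10)
cv2.imwrite("pics/top0z.png",c)
a=cv2.imread("pics/side0.png")
c=a[185:405,180:370]; c=cv2.convertScaleAbs(cv2.resize(c,None,fx=2.7,fy=2.7,interpolation=cv2.INTER_CUBIC),alpha=1.3)
cv2.imwrite("pics/side0z.png",c)
E
```

```text
(no output)
```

View pics/top0z.png

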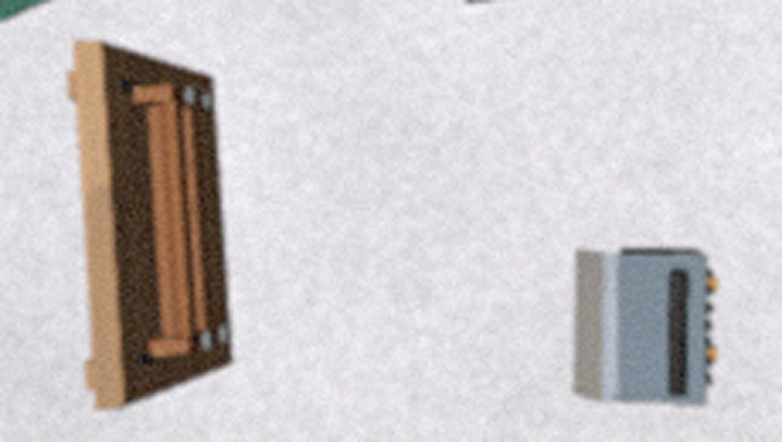

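View pics/side0z.png

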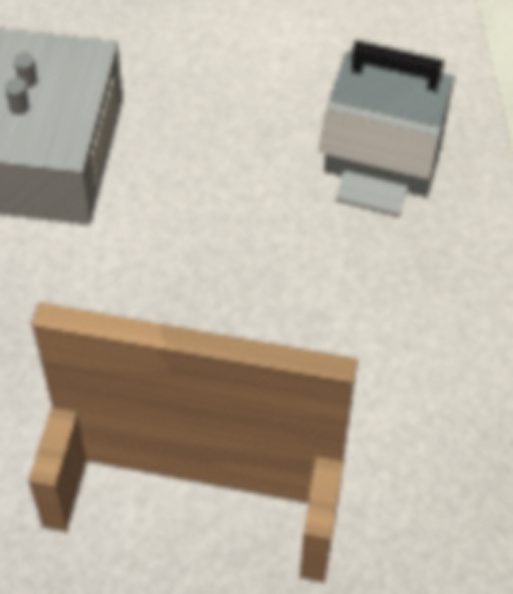

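```bash
cat > h.py <<'E'
import numpy as np,cv2
from scipy.spatial.transform import Rotation as R
def ray(c,uv):
    d=np.array([(uv[0]-c["cx"])/c["fx"],(uv[1]-c["cy"])/c["fy"],1.0])
    return c["position"],R.from_quat(c["attitude"]).apply(d)
def onz(c,uv,z):
    p,d=ray(c,uv); return p+d*(z-p[2])/d[2]
def proj(c,P):
    q=R.from_quat(c["attitude"]).inv().apply(np.asarray(P)-c["position"])
    return np.array([c["fx"]*q[0]/q[2]+c["cx"],c["fy"]*q[1]/q[2]+c["cy"]])
def tri(c1,u1,c2,u2):
    p,d=ray(c1,u1);q,e=ray(c2,u2)
    s=np.linalg.lstsq(np.c_[d,-e],q-p,rcond=None)[0]
    a=p+s[0]*d;b=q+s[1]*e
    return (a+b)/2,np.linalg.norm(a-b)
E
python3 - <<'E'
from rig import robot
from h import *
import pickle
C={n:robot.camera(n) for n in("side","top")}
pickle.dump(C,open("c0.pkl","wb"))
t=C["top"]["pixels"];hsv=cv2.cvtColor(t,cv2.COLOR_RGB2HSV)
for p in [(128,250),(145,250),(155,250),(299,278),(288,275),(275,275),(250,300),(131,200)]: print(p,t[p[1],p[0]],hsv[p[1],p[0]])
s=C["side"]["pixels"];
for p in [(250,315),(250,345),(200,360),(325,208),(322,216),(320,235),(318,256),(290,270)]: print(p,s[p[1],p[0]])
E
```

```text
(128, 250) [97 78 60] [15 97 97]
(145, 250) [52 36 25] [ 12 132  52]
(155, 250) [37 21 10] [ 12 186  37]
(299, 278) [27 27 24] [30 28 27]
(288, 275) [66 76 82] [101  50  82]
(275, 275) [74 76 70] [40 20 76]
(250, 300) [115 113 117] [135   9 117]
(131, 200) [43 33 20] [ 17 136  43]
(250, 315) [124  98  70]
(250, 345) [92 69 49]
(200, 360) [135 107  78]
(325, 208) [18 16 17]
(322, 216) [ 98 105 103]
(320, 235) [130 124 116]
(318, 256) [133 137 132]
(290, 270) [166 162 153]
```

```bash
python3 - <<'E'
from h import *
import pickle
C=pickle.load(open("c0.pkl","rb"));T=C["top"];S=C["side"]
t=T["pixels"].astype(int);s=S["pixels"].astype(int)
def big(m,roi):
    k=np.zeros(m.shape,np.uint8);x0,y0,x1,y1=roi;k[y0:y1,x0:x1]=m[y0:y1,x0:x1]
    n,l,st,ce=cv2.connectedComponentsWithStats(k)
    i=1+np.argmax(st[1:,4]);return (l==i).astype(np.uint8)
def box(m):
    c=max(cv2.findContours(m,0,cv2.CHAIN_APPROX_NONE)[0],key=cv2.contourArea)
    r=cv2.minAreaRect(c);return r,cv2.boxPoints(r)
m=big((t[...,0]>72)&(t[...,0]-t[...,2]>20),(110,180,180,310))
r,b=box(m);print("panel top mask",m.sum(),r);
for p in b: print(p,onz(T,p,.215).round(4))
# bar in top
m=big((t.sum(2)<130),(292,255,312,300)); r,b=box(m);print("bar top",m.sum(),r)
for p in b: print(p,onz(T,p,.144).round(4))
print("bar c",onz(T,r[0],.144).round(4))
# box top
m=big((t[...,2]-t[...,0]>8)&(t.sum(2)<270)&(t.sum(2)>130),(265,245,315,305)); r,b=box(m);print("boxtop",m.sum(),r)
for p in b: print(p,onz(T,p,.110).round(4))
# side bar
m=big(s.sum(2)<110,(300,190,360,235)); r,b=box(m);print("bar side",m.sum(),r)
for p in b: print(p,onz(S,p,.144).round(4))
# side panel top
m=big((s[...,0]-s[...,2]>38)&(s[...,0]>112),(185,290,320,345)); r,b=box(m);print("ptop side",m.sum(),r)
for p in b: print(p,onz(S,p,.215).round(4))
E
```

```text
panel top mask 931 ((127.612060546875, 245.58261108398438), (107.52397918701172, 10.731006622314453), 86.59355926513672)
[119.06158 192.23444] [0.6783 0.2323 0.215 ]
[129.77362 191.5968 ] [0.6789 0.2103 0.215 ]
[136.16254 298.9308 ] [0.4619 0.1981 0.215 ]
[125.4505  299.56842] [0.4612 0.2198 0.215 ]
bar top 185 ((299.5, 277.0), (36.0, 5.0), 90.0)
[297. 259.] [ 0.5288 -0.1287  0.144 ]
[302. 259.] [ 0.5285 -0.1396  0.144 ]
[302. 295.] [ 0.4507 -0.137   0.144 ]
[297. 295.] [ 0.451  -0.1262  0.144 ]
bar c [ 0.4896 -0.1329  0.144 ]
boxtop 909 ((293.9393615722656, 275.986328125), (26.89443588256836, 43.66993713378906), 1.3971810340881348)
[279.96375 297.48694] [ 0.4417 -0.0884  0.11  ]
[281.02856 253.82997] [ 0.54   -0.0937  0.11  ]
[307.91498 254.48572] [ 0.5367 -0.1549  0.11  ]
[306.85016 298.1427 ] [ 0.4386 -0.1491  0.11  ]
bar side 215 ((326.2647399902344, 208.94119262695312), (32.01470184326172, 9.45888900756836), 14.03624439239502)
[309.58826 209.64708] [ 0.5238 -0.1054  0.144 ]
[311.8824 200.4706] [ 0.5243 -0.1343  0.144 ]
[342.94122 208.2353 ] [ 0.4501 -0.1292  0.144 ]
[340.6471  217.41179] [ 0.4507 -0.1007  0.144 ]
ptop side 1044 ((251.50927734375, 311.4481201171875), (120.13532257080078, 8.859848022460938), 10.124671936035156)
[191.59828 305.24973] [0.6764 0.2307 0.215 ]
[193.15575 296.52786] [0.68   0.2131 0.215 ]
[311.4203 317.6465] [0.4611 0.2005 0.215 ]
[309.8628  326.36838] [0.4604 0.2179 0.215 ]
```

```bash
cat >> h.py <<'E'
def toolR(a,tilt=0.):
    # a: yaw of tool x in world; tool y=(sin a,-cos a,0), z down. tilt: bottom of module toward -y side (outwards), about tool x axis
    x=np.array([np.cos(a),np.sin(a),0]);y=np.array([np.sin(a),-np.cos(a),0]);z=np.array([0,0,-1.])
    return R.from_rotvec(-tilt*x)*R.from_matrix(np.c_[x,y,z])
def delta(o,P,Rt):
    Rc=R.from_quat(o["tool_rot"])
    t=Rc.inv().apply(np.asarray(P)-o["position"])*1000
    r=(Rc.inv()*Rt).as_rotvec(degrees=True)
    return t.round(1),r.round(2)
E
python3 - <<'E'
from rig import robot
from h import *
o=robot.get_obs()
print(delta(o,[.489,-.132,.25],toolR(-.055)))
print(toolR(0,.3).as_matrix())
E
```

```text
(array([ 405.7, -321.5,  -27.6]), array([-0.07,  0.  , 24.79]))
[[ 1.          0.          0.        ]
 [ 0.         -0.95533649 -0.29552021]
 [ 0.          0.29552021 -0.95533649]]
```

Call:
carry_out(
  series=[
    [40,-32,-28,0,0,3,1],
    [90,-72,-28,0,0,6,1],
    [140,-111,-28,0,0,9,1],
    [190,-150,-28,0,0,12,1],
    [240,-190,-28,0,0,15,1],
    [290,-230,-28,0,0,18,1],
    [350,-277,-28,0,0,22,1],
    [406,-322,-28,0,0,24.8,1],
  ],
)

```text
time: 1.2
position: [0.4753, -0.1553, 0.2506]
tool_rot: [1.0, -0.028, 0.0, -0.0]
ft_force: [0.6, -0.6, 0.7]
grip_width: 0.0871
```

Call:
carry_out(
  series=[
    [0,0,0,0,0,0,1],
    [0,0,0,0,0,0,1],
  ],
)

```text
time: 1.45
position: [0.4752, -0.1552, 0.2505]
tool_rot: [1.0, -0.028, -0.0, -0.0]
ft_force: [-0.1, -0.9, 0.6]
grip_width: 0.0869
```

```bash
python3 - <<'E'
from rig import robot
from h import *
o=robot.get_obs();print(o["time"],o["position"],o["q"],o["ft_force"])
print(delta(o,[.489,-.132,.115],toolR(-.055)))
for n in("top","side"): 
    c=robot.camera(n);cv2.imwrite(f"pics/{n}1.png",c["pixels"][:,:,::-1])
E
```

```text
1.45 [ 0.47516775 -0.15521141  0.25045168] [-5.39820686e-01  3.23428800e-01  1.70625345e+00  3.18623991e-04
  1.11236666e+00  1.08622965e+00] [-0.11382104 -0.85844818  0.62778972]
(array([ 12.6, -23.9, 135.5]), array([-0.03,  0.02, -0.02]))
```

Call:
carry_out(
  series=[
    [12.6,-23.9,20,0,0,0,1],
    [12.6,-23.9,50,0,0,0,1],
    [12.6,-23.9,80,0,0,0,1],
    [12.6,-23.9,80,0,0,0,1],
  ],
)

```text
time: 2.05
position: [0.4867, -0.1341, 0.1687]
tool_rot: [1.0, -0.031, -0.003, -0.001]
ft_force: [0.3, -0.4, 0.2]
grip_width: 0.087
```

```bash
python3 - <<'E'
from rig import robot
from h import *
o=robot.get_obs();print(o["time"],o["position"],o["ft_force"])
print(delta(o,[.489,-.132,.115],toolR(-.055)))
for n in("top","side"): 
    c=robot.camera(n);cv2.imwrite(f"pics/{n}2.png",cv2.convertScaleAbs(cv2.resize(c["pixels"][150:330,200:400,::-1],None,fx=2.5,fy=2.5),alpha=1.4))
E
```

```text
2.05 [ 0.48671642 -0.13409799  0.16867154] [ 0.31996087 -0.43344413  0.21534403]
(array([ 2.4, -2.1, 53.7]), array([-0.16,  0.31, -0.36]))
```

View pics/side2.png

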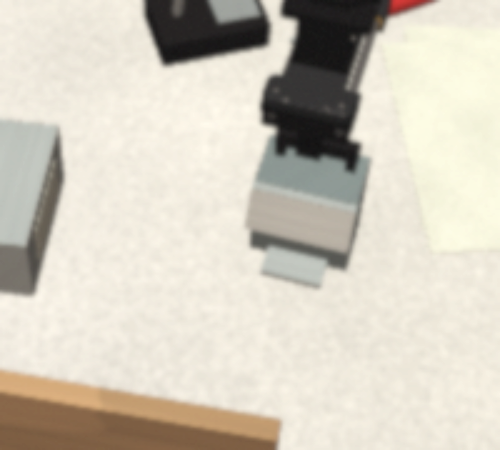

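View pics/top2.png

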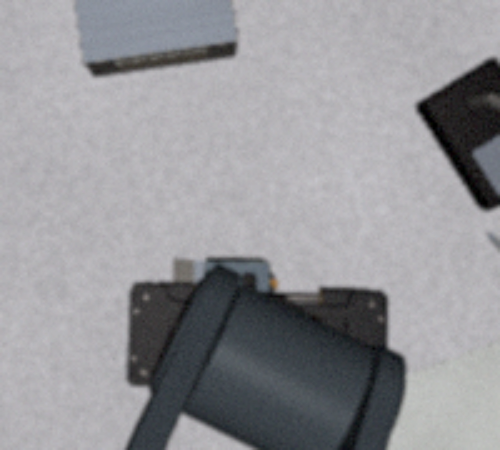

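Call:
carry_out(
  series=[
    [2.4,-2.1,12,0,0,-0.3,1],
    [2.4,-2.1,24,0,0,-0.3,1],
    [2.4,-2.1,36,0,0,-0.3,1],
    [2.4,-2.1,46,0,0,-0.3,1],
    [2.4,-2.1,53,0,0,-0.3,1],
    [2.4,-2.1,53,0,0,-0.3,1],
    [2.4,-2.1,53,0,0,-0.3,1],
  ],
)

```text
time: 3.02
position: [0.4916, -0.1328, 0.1181]
tool_rot: [1.0, -0.028, 0.0, -0.0]
ft_force: [-0.4, -0.7, -0.3]
grip_width: 0.0874
```

Call:
carry_out(
  series=[
    [0,0,0,0,0,0,-1],
    [0,0,0,0,0,0,-1],
    [0,0,0,0,0,0,-1],
    [0,0,0,0,0,0,-1],
    [0,0,0,0,0,0,-1],
    [0,0,0,0,0,0,-1],
    [0,0,0,0,0,0,-1],
    [0,0,0,0,0,0,-1],
  ],
  force=50,
)

```text
time: 4.03
position: [0.4916, -0.1328, 0.1181]
tool_rot: [1.0, -0.028, 0.0, -0.0]
ft_force: [-0.1, 0.3, -0.6]
grip_width: 0.0152
```

```bash
python3 - <<'E'
from rig import robot
from h import *
o=robot.get_obs();print(o["time"],o["position"],o["ft_force"],o["grip_width"],o["moment"])
print(delta(o,[.489,-.132,.115],toolR(-.055)))
E
```

```text
4.025 [ 0.49161745 -0.13282067  0.11806782] [-0.06498326  0.33713596 -0.57055897] 0.015154734004270663 [ 0.00279556  0.03491263 -0.04436246]
(array([-2.7, -0.7,  3.1]), array([-0.01, -0.04, -0.02]))
```

Call:
carry_out(
  series=[
    [0,0,0,0,0,0,-1],
    [0,0,0,0,0,0,-1],
    [0,0,0,0,0,0,-1],
    [0,0,0,0,0,0,-1],
  ],
)

```text
time: 4.53
position: [0.4915, -0.1329, 0.118]
tool_rot: [1.0, -0.028, 0.0, -0.0]
ft_force: [-1.1, -1.4, -0.7]
grip_width: 0.0115
```

Call:
carry_out(
  series=[
    [0,0,-5,0,0,0,-1],
    [0,0,-15,0,0,0,-1],
    [0,0,-30,0,0,0,-1],
    [0,0,-45,0,0,0,-1],
    [0,0,-60,0,0,0,-1],
    [0,0,-60,0,0,0,-1],
    [0,0,-60,0,0,0,-1],
  ],
)

```text
time: 5.4
position: [0.4912, -0.1327, 0.1781]
tool_rot: [1.0, -0.028, 0.0, -0.0]
ft_force: [0.2, 0.7, -6.1]
grip_width: 0.0119
```

```bash
python3 - <<'E'
from rig import robot
from h import *
o=robot.get_obs();print(o["time"],o["position"],o["ft_force"],o["grip_width"],o["moment"])
for n in("top","side"): 
    c=robot.camera(n);cv2.imwrite(f"pics/{n}3.png",cv2.convertScaleAbs(cv2.resize(c["pixels"][150:330,200:400,::-1],None,fx=2.5,fy=2.5),alpha=1.4))
E
```

```text
5.4 [ 0.4911729  -0.13271622  0.17810055] [ 0.16466882  0.74260075 -6.13475743] 0.011856810342260351 [-0.05043398  0.00433628 -0.04178574]
```

View pics/side3.png

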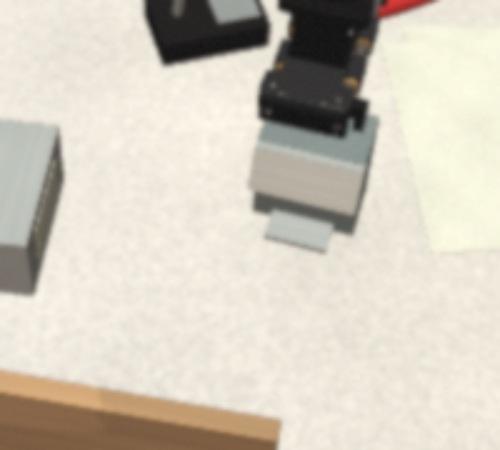

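```bash
cat >> h.py <<'E'
BO=np.array([.570,.2062,0.]);BA=.057
bx=np.array([-np.sin(BA),np.cos(BA),0]);by=np.array([-np.cos(BA),-np.sin(BA),0]);bz=np.array([0,0,1.])
TIP=np.array([-.002,-.0685,.0465])
def b2w(p): return BO+p[0]*bx+p[1]*by+p[2]*bz
def w2b(P): d=np.asarray(P)-BO; return np.array([d@bx,d@by,d@bz])
def tipnow(o): return w2b(o["position"]+R.from_quat(o["tool_rot"]).apply(TIP))
def tiltnow(o): # module z vs vertical, yaw
    M=R.from_quat(o["tool_rot"]).as_matrix(); z=-M[:,2]; x=-M[:,1]
    return np.arctan2(z@bx,z[2]), np.arctan2(x@by,x@bx)
def goal(tip,tilt):
    Rt=toolR(BA,tilt); return b2w(tip)-Rt.apply(TIP),Rt
E
python3 - <<'E'
from rig import robot
from h import *
o=robot.get_obs()
print(tipnow(o),tiltnow(o))
P,Rt=goal([-.05,0,.205],.35);print(P);print(delta(o,P,Rt))
E
```

```text
[-0.26540674  0.09259294  0.13109363] (np.float64(-0.0008086973765995946), np.float64(-0.1122706559352012))
[0.57760265 0.10807147 0.27216933]
(array([  73.2, -245.2,  -94.5]), array([-20.08,   1.17,  -6.36]))
```

Call:
carry_out(
  series=[
    [5,-15,-20,0,0,0,-1],
    [10,-35,-40,-2,0,-1,-1],
    [17,-60,-60,-5,0,-2,-1],
    [27,-90,-75,-8,0.5,-3,-1],
    [36,-120,-85,-11,0.7,-4,-1],
    [45,-150,-94,-14,0.9,-5,-1],
    [54,-180,-94,-16,1,-5.5,-1],
    [60,-200,-94,-18,1.1,-6,-1],
  ],
)

```text
time: 6.5
position: [0.5617, 0.0658, 0.2705]
tool_rot: [0.987, 0.025, 0.004, 0.156]
ft_force: [-0.4, -0.2, -5.9]
grip_width: 0.0118
```

Call:
carry_out(
  series=[
    [0,0,0,0,0,0,-1],
    [0,0,0,0,0,0,-1],
  ],
)

```text
time: 6.75
position: [0.5608, 0.0656, 0.2694]
tool_rot: [0.987, 0.026, 0.003, 0.156]
ft_force: [-0.3, 0.3, -5.6]
grip_width: 0.0115
```

```bash
python3 - <<'E'
from rig import robot
from h import *
import pickle
o=robot.get_obs()
print(o["time"],o["q"],o["ft_force"],o["moment"],tipnow(o),tiltnow(o))
P,Rt=goal([-.03,0,.205],.35);print(delta(o,P,Rt))
C={n:robot.camera(n) for n in("side","top")};pickle.dump(C,open("c4.pkl","wb"))
for n in C: cv2.imwrite(f"pics/{n}4.png",cv2.convertScaleAbs(cv2.resize(C[n]["pixels"][130:410,90:370,::-1],None,fx=2.1,fy=2.1),alpha=1.4))
tp=o["position"]+R.from_quat(o["tool_rot"]).apply(TIP)
e=R.from_quat(o["tool_rot"]).apply([.05,0,0])
for n in C: print(n,proj(C[n],tp-e),proj(C[n],tp+e),proj(C[n],tp))
E
```

```text
6.75 [ 0.08604558  0.4295778   1.51316403 -0.33181917  1.23068779  1.72165528] [-0.25691759  0.26967418 -5.63612996] [0.58661294 0.02829931 0.01499125] [-0.08891707  0.01911502  0.2041505 ] (np.float64(0.3124155526143521), np.float64(-0.0047677023322935524))
(array([ 18.9, -57.7, -21.5]), array([-2.15,  0.25, -0.26]))
side [297.28845919 275.45489711] [246.71244525 266.71045621] [271.84178023 271.05524275]
top [179.27446369 275.06330987] [176.23553294 226.16633144] [177.74823621 250.50601699]
```

View pics/side4.png

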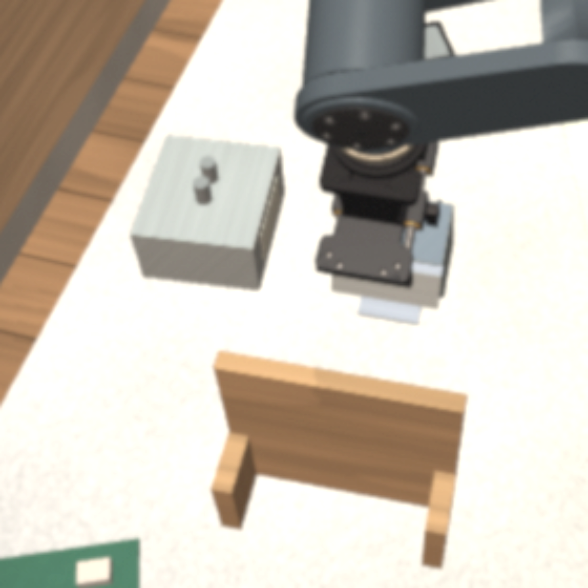

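View pics/top4.png

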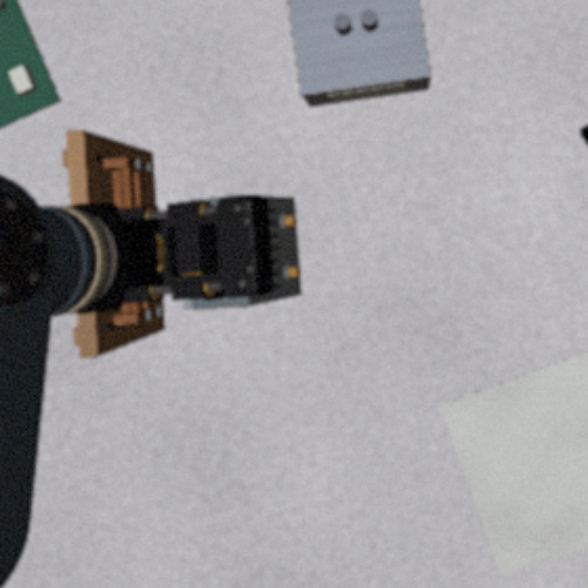

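Call:
carry_out(
  series=[
    [4,-10,-6,0,0,0,-1],
    [9,-25,-12,-1,0,0,-1],
    [14,-40,-17,-2,0.2,-0.3,-1],
    [19,-50,-21,-2.2,0.2,-0.3,-1],
    [19,-57.7,-21.5,-2.2,0.2,-0.3,-1],
    [19,-57.7,-21.5,-2.2,0.2,-0.3,-1],
    [19,-57.7,-21.5,-2.2,0.2,-0.3,-1],
    [19,-57.7,-21.5,-2.2,0.2,-0.3,-1],
  ],
)

```text
time: 7.85
position: [0.5769, 0.1267, 0.2728]
tool_rot: [0.984, 0.027, 0.005, 0.175]
ft_force: [0.2, -0.7, -6.1]
grip_width: 0.0115
```

```bash
python3 - <<'E'
from rig import robot
from h import *
import pickle
o=robot.get_obs()
print(o["time"],o["ft_force"],o["moment"],tipnow(o),tiltnow(o))
P,Rt=goal([-.01,0,.205],.35);print(delta(o,P,Rt))
Rc=R.from_quat(o["tool_rot"]).inv();print("per mm +bx",Rc.apply(bx),"down",Rc.apply(-bz))
C={n:robot.camera(n) for n in("side","top")};pickle.dump(C,open("c5.pkl","wb"))
cv2.imwrite(f"pics/side5.png",cv2.convertScaleAbs(cv2.resize(C["side"]["pixels"][210:410,170:370,::-1],None,fx=3,fy=3),alpha=1.4))
E
```

```text
7.85 [ 0.23268291 -0.74825271 -6.12457147] [ 0.66288508  0.06100193 -0.01365869] [-0.03147577 -0.00049576  0.20560574] (np.float64(0.351316544123352), np.float64(-0.0016154343720131284))
(array([ -0.4, -20.3,  -6.7]), array([ 0.08,  0.01, -0.09]))
per mm +bx [-0.00149816 -0.93891927 -0.34413423] down [-3.19957324e-04 -3.44134146e-01  9.38920437e-01]
```

View pics/side5.png

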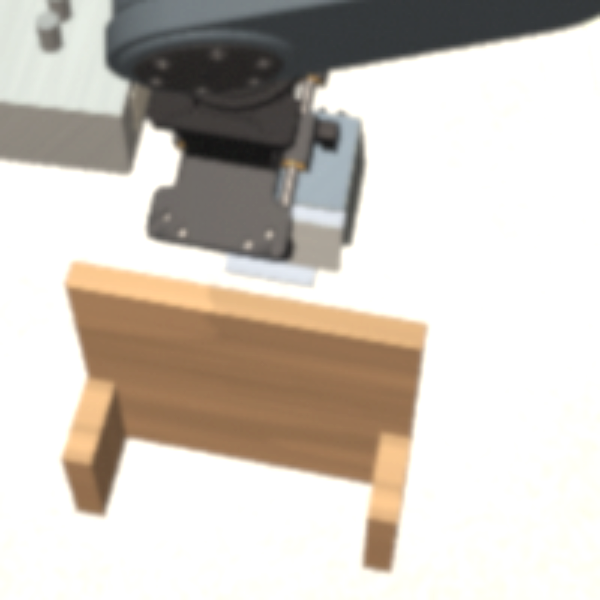

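Call:
carry_out(
  series=[
    [0,-5,-1.8,0,0,0,-1],
    [0,-10,-3.6,0,0,0,-1],
    [0,-15,-5.5,0,0,0,-1],
    [0,-20,-7.3,0,0,0,-1],
    [0,-20,-7.3,0,0,0,-1],
  ],
)

```text
time: 8.57
position: [0.5758, 0.1486, 0.2728]
tool_rot: [0.984, 0.028, 0.005, 0.175]
ft_force: [-0.3, 0.2, -4.4]
grip_width: 0.0116
```

Call:
carry_out(
  series=[
    [0,-1,-0.4,0,0,0,-1],
    [0,-2,-0.7,0,0,0,-1],
    [0,-3,-1.1,0,0,0,-1],
    [0,-3,-1.1,0,0,0,-1],
  ],
)

```text
time: 9.07
position: [0.5757, 0.1518, 0.2728]
tool_rot: [0.984, 0.028, 0.005, 0.175]
ft_force: [0.3, -1.0, -5.4]
grip_width: 0.0114
```

```bash
cat > s.py <<'E'
from rig import robot
from h import *
o=robot.get_obs()
f=o["ft_force"]
print(round(o["time"],2),"F board",(np.array([f@bx,f@by,f[2]])).round(2),"M",o["moment"].round(2),"tip mm",(tipnow(o)*1e3).round(1),"tilt,yaw",np.round(tiltnow(o),3),"w",o["grip_width"].round(4))
E
python3 s.py
```

```text
Traceback (most recent call last):
  File "s.py", line 5, in <module>
    print(round(o["time"],2),"F board",(np.array([f@bx,f@by,f[2]])).round(2),"M",o["moment"].round(2),"tip mm",(tipnow(o)*1e3).round(1),"tilt,yaw",np.round(tiltnow(o),3),"w",o["grip_width"].round(4))
                                                                                                                                                                              ^^^^^^^^^^^^^^^^^^^^^
AttributeError: 'float' object has no attribute 'round'
```

```bash
sed -i 's/o\["grip_width"\].round(4)/round(o["grip_width"],4)/' s.py; python3 s.py
```

```text
9.07 F board [-1.01 -0.22 -5.39] M [ 0.66  0.04 -0.  ] tip mm [ -6.3  -0.6 205.6] tilt,yaw [ 0.351 -0.001] w 0.0114
```

Call:
carry_out(
  series=[
    [0,-1,-0.3,0,0,0,-1],
    [0,-2,-0.7,0,0,0,-1],
    [0,-2,-0.7,0,0,0,-1],
  ],
)

```text
time: 9.45
position: [0.5755, 0.1539, 0.2728]
tool_rot: [0.984, 0.028, 0.005, 0.175]
ft_force: [0.4, -0.4, -5.2]
grip_width: 0.0115
```

```bash
python3 s.py
```

```text
9.45 F board [-0.42 -0.38 -5.24] M [ 0.52  0.02 -0.01] tip mm [ -4.2  -0.6 205.6] tilt,yaw [ 0.351 -0.001] w 0.0115
```

Call:
carry_out(
  series=[
    [0,-1,-0.3,0,0,0,-1],
    [0,-1,-0.3,0,0,0,-1],
  ],
)

```text
time: 9.7
position: [0.5755, 0.1543, 0.273]
tool_rot: [0.984, 0.028, 0.005, 0.175]
ft_force: [0.5, -2.3, -4.7]
grip_width: 0.0116
```

Call:
carry_out(
  series=[
    [0,-1,-0.3,0,0,0,-1],
    [0,-1,-0.3,0,0,0,-1],
  ],
)

```text
time: 9.95
position: [0.5755, 0.1547, 0.2732]
tool_rot: [0.984, 0.028, 0.005, 0.176]
ft_force: [0.5, -3.9, -3.5]
grip_width: 0.0111
```

```bash
python3 s.py
```

```text
9.95 F board [-3.91 -0.29 -3.48] M [-0.2   0.09  0.05] tip mm [ -3.6  -0.7 205.8] tilt,yaw [ 0.354 -0.001] w 0.0111
```

```bash
sed -i 's/^bx=np/BO0=BO;bx=np/; s/^bz=/bz=/' h.py; sed -i 's/^BO0=BO;\(bx=.*\)$/\1/' h.py; sed -i 's/^TIP=/BO=BO-.002*bx\nTIP=/' h.py; grep -n BO h.py; python3 - <<'E'
from rig import robot
from h import *
o=robot.get_obs();print(tipnow(o))
for z in(.205,.172): print(delta(o,*goal([-.0045,0,z],.35)))
E
```

```text
25:BO=np.array([.570,.2062,0.]);BA=.057
27:BO=BO-.002*bx
29:def b2w(p): return BO+p[0]*bx+p[1]*by+p[2]*bz
30:def w2b(P): d=np.asarray(P)-BO; return np.array([d@bx,d@by,d@bz])
[-0.00162491 -0.00065481  0.20581789]
(array([-0.6,  2.6,  2.1]), array([ 0.25, -0.01, -0.04]))
(array([-0.6, -8.8, 33. ]), array([ 0.25, -0.01, -0.04]))
```

Call:
carry_out(
  series=[
    [-0.6,2.6,2.1,0.2,0,0,-1],
    [-0.6,2.6,2.1,0.2,0,0,-1],
    [-0.6,2.6,2.1,0.2,0,0,-1],
  ],
)

```text
time: 10.32
position: [0.575, 0.152, 0.2719]
tool_rot: [0.984, 0.028, 0.005, 0.174]
ft_force: [0.5, 0.3, -5.6]
grip_width: 0.0114
```

```bash
python3 s.py;python3 - <<'E'
from rig import robot
from h import *
o=robot.get_obs();
for z in(.20,.19,.18,.172): print(delta(o,*goal([-.0045,0,z],.35)))
E
```

```text
10.32 F board [ 0.25 -0.49 -5.59] M [ 0.61  0.07 -0.03] tip mm [ -4.   -0.  204.7] tilt,yaw [ 0.35  -0.001] w 0.0114
(array([ 0.1, -1.2,  4.6]), array([-0.01, -0.01, -0.04]))
(array([ 0. , -4.6, 14. ]), array([-0.01, -0.01, -0.04]))
(array([ 0. , -8. , 23.4]), array([-0.01, -0.01, -0.04]))
(array([  0. , -10.8,  30.9]), array([-0.01, -0.01, -0.04]))
```

Call:
carry_out(
  series=[
    [0,-1.2,4.6,0,0,0,-1],
    [0,-2.2,7.4,0,0,0,-1],
    [0,-3.4,10.8,0,0,0,-1],
    [0,-4.6,14,0,0,0,-1],
    [0,-5.7,17,0,0,0,-1],
    [0,-6.8,20,0,0,0,-1],
    [0,-6.8,20,0,0,0,-1],
  ],
)

```text
time: 11.2
position: [0.5749, 0.1515, 0.2504]
tool_rot: [0.984, 0.028, 0.005, 0.174]
ft_force: [-0.2, 0.6, -5.2]
grip_width: 0.0115
```

```bash
python3 s.py;python3 - <<'E'
from rig import robot
from h import *
o=robot.get_obs();
for z in(.18,.175,.170,.165): print(delta(o,*goal([-.0045,0,z],.35)))
E
```

```text
11.2 F board [ 0.62  0.15 -5.16] M [ 0.65 -0.01  0.01] tip mm [ -4.5   0.3 183.2] tilt,yaw [ 0.35 -0.  ] w 0.0115
(array([ 0.3, -1.1,  3. ]), array([-0.  ,  0.03, -0.02]))
(array([ 0.3, -2.8,  7.7]), array([-0.  ,  0.03, -0.02]))
(array([ 0.3, -4.5, 12.4]), array([-0.  ,  0.03, -0.02]))
(array([ 0.3, -6.3, 17.1]), array([-0.  ,  0.03, -0.02]))
```

Call:
carry_out(
  series=[
    [0,-0.7,2,0,0,0,-1],
    [0,-1.4,4,0,0,0,-1],
    [0,-2.1,6,0,0,0,-1],
    [0,-2.1,6,0,0,0,-1],
  ],
)

```text
time: 11.7
position: [0.5747, 0.1514, 0.2438]
tool_rot: [0.984, 0.028, 0.004, 0.174]
ft_force: [-0.5, -0.4, -6.3]
grip_width: 0.0113
```

Call:
carry_out(
  series=[
    [0,-0.7,2,0,0,0,-1],
    [0,-1.4,4,0,0,0,-1],
    [0,-1.4,4,0,0,0,-1],
  ],
)

```text
time: 12.08
position: [0.5745, 0.1513, 0.2393]
tool_rot: [0.984, 0.028, 0.004, 0.174]
ft_force: [0.1, 0.7, -6.4]
grip_width: 0.0118
```

Call:
carry_out(
  series=[
    [0,-0.7,2,0,0,0,-1],
    [0,-1.1,3,0,0,0,-1],
    [0,-1.1,3,0,0,0,-1],
  ],
)

```text
time: 12.45
position: [0.5744, 0.1512, 0.2359]
tool_rot: [0.984, 0.028, 0.004, 0.174]
ft_force: [0.2, 0.5, -5.3]
grip_width: 0.0118
```

```bash
python3 s.py
```

```text
12.45 F board [ 0.46 -0.2  -5.29] M [ 0.66  0.06 -0.03] tip mm [ -4.7   0.8 168.7] tilt,yaw [ 0.35 -0.  ] w 0.0118
```

Call:
carry_out(
  series=[
    [0,-0.9,1.9,0,0,0,-1],
    [0,-1,2,0,0,0,-1],
  ],
)

```text
time: 12.7
position: [0.5742, 0.1515, 0.2335]
tool_rot: [0.984, 0.028, 0.004, 0.174]
ft_force: [0.3, 0.0, -5.3]
grip_width: 0.0113
```

Call:
carry_out(
  series=[
    [0,-0.7,2,0,0,0,-1],
    [0,-0.7,2,0,0,0,-1],
  ],
)

```text
time: 12.95
position: [0.574, 0.1514, 0.2311]
tool_rot: [0.984, 0.028, 0.003, 0.174]
ft_force: [0.1, -0.1, -5.5]
grip_width: 0.0117
```

Call:
carry_out(
  series=[
    [0,-0.7,2,0,0,0,-1],
    [0,-0.7,2,0,0,0,-1],
  ],
)

```text
time: 13.2
position: [0.5738, 0.1513, 0.2287]
tool_rot: [0.984, 0.028, 0.003, 0.174]
ft_force: [-0.1, -0.1, -5.2]
grip_width: 0.0117
```

```bash
python3 s.py
```

```text
13.2 F board [-0.06  0.13 -5.24] M [ 0.66  0.06 -0.05] tip mm [ -4.6   1.5 161.5] tilt,yaw [0.35  0.001] w 0.0117
```

Call:
carry_out(
  series=[
    [0.2,-0.7,2,0,0,0,-1],
    [0.2,-0.7,2,0,0,0,-1],
  ],
)

```text
time: 13.45
position: [0.5738, 0.1513, 0.2263]
tool_rot: [0.984, 0.028, 0.003, 0.174]
ft_force: [-0.0, 0.5, -5.8]
grip_width: 0.0112
```

Call:
carry_out(
  series=[
    [0.2,-0.7,2,0,0,0,-1],
    [0.2,-0.7,2,0,0,0,-1],
  ],
)

```text
time: 13.7
position: [0.5739, 0.1512, 0.2239]
tool_rot: [0.984, 0.028, 0.003, 0.174]
ft_force: [-0.6, 0.2, -5.3]
grip_width: 0.0116
```

Call:
carry_out(
  series=[
    [0.2,-0.7,2,0,0,0,-1],
    [0.2,-0.7,2,0,0,0,-1],
  ],
)

```text
time: 13.95
position: [0.5739, 0.1512, 0.2215]
tool_rot: [0.984, 0.028, 0.002, 0.174]
ft_force: [-1.0, -0.2, -6.1]
grip_width: 0.0116
```

```bash
python3 s.py
```

```text
13.95 F board [-0.15  1.05 -6.1 ] M [ 0.66  0.05 -0.06] tip mm [ -4.8   1.6 154.3] tilt,yaw [0.351 0.001] w 0.0116
```

Call:
carry_out(
  series=[
    [0.2,-0.8,1.5,0,0,0,-1],
    [0.2,-0.8,1.5,0,0,0,-1],
  ],
)

```text
time: 14.2
position: [0.5739, 0.1514, 0.2196]
tool_rot: [0.984, 0.028, 0.002, 0.174]
ft_force: [-0.1, 0.1, -6.2]
grip_width: 0.0118
```

Call:
carry_out(
  series=[
    [0.2,-0.6,1.5,0,0,0,-1],
    [0.2,-0.6,1.5,0,0,0,-1],
  ],
)

```text
time: 14.45
position: [0.574, 0.1514, 0.2178]
tool_rot: [0.984, 0.028, 0.002, 0.174]
ft_force: [-0.3, -0.3, -5.9]
grip_width: 0.0114
```

Call:
carry_out(
  series=[
    [0.2,-0.6,1.5,0,0,0,-1],
    [0.2,-0.6,1.5,0,0,0,-1],
  ],
)

```text
time: 14.7
position: [0.5741, 0.1515, 0.216]
tool_rot: [0.984, 0.028, 0.002, 0.174]
ft_force: [0.2, 1.0, -5.7]
grip_width: 0.0115
```

```bash
python3 s.py
```

```text
14.7 F board [ 0.96 -0.24 -5.73] M [ 0.69  0.   -0.02] tip mm [ -4.5   1.5 148.8] tilt,yaw [0.351 0.001] w 0.0115
```

Call:
carry_out(
  series=[
    [0.2,-0.6,1.5,0,0,0,-1],
    [0.2,-0.6,1.5,0,0,0,-1],
  ],
)

```text
time: 14.95
position: [0.5741, 0.1515, 0.2142]
tool_rot: [0.984, 0.028, 0.001, 0.174]
ft_force: [0.8, -0.5, -4.8]
grip_width: 0.0115
```

Call:
carry_out(
  series=[
    [0.2,-0.6,1.5,0,0,0,-1],
    [0.2,-0.6,1.5,0,0,0,-1],
  ],
)

```text
time: 15.2
position: [0.5743, 0.1516, 0.2124]
tool_rot: [0.984, 0.028, 0.001, 0.175]
ft_force: [-0.6, 0.4, -5.9]
grip_width: 0.0112
```

Call:
carry_out(
  series=[
    [0.2,-0.6,1.5,0,0,0,-1],
    [0.2,-0.6,1.5,0,0,0,-1],
  ],
)

```text
time: 15.45
position: [0.5744, 0.1512, 0.2119]
tool_rot: [0.984, 0.028, 0.001, 0.175]
ft_force: [-3.7, -1.9, 1.4]
grip_width: 0.0117
```

```bash
python3 s.py
```

```text
15.45 F board [-1.73  3.81  1.39] M [ 0.17  0.43 -0.1 ] tip mm [ -4.9   1.1 144.7] tilt,yaw [0.352 0.001] w 0.0117
```

```bash
python3 - <<'E'
from rig import robot
from h import *
import pickle
o=robot.get_obs();print(o["q"])
print("roll",np.degrees(np.arcsin(R.from_quat(o["tool_rot"]).as_matrix()[2,0])))
for z in(.1447,): print(delta(o,*goal([-.0049,.001,z],.35)))
C={n:robot.camera(n) for n in("side","top")};pickle.dump(C,open("c6.pkl","wb"))
cv2.imwrite(f"pics/side6.png",cv2.convertScaleAbs(cv2.resize(C["side"]["pixels"][210:410,170:370,::-1],None,fx=3,fy=3),alpha=1.4))
cv2.imwrite(f"pics/top6.png",cv2.convertScaleAbs(cv2.resize(C["top"]["pixels"][170:320,100:300,::-1],None,fx=3.5,fy=3.5),alpha=1.8))
E
```

```text
[ 0.24405453  0.56094476  1.4609148  -0.36770871  1.21818308  1.90325145]
roll -0.3988356262231378
(array([-0.3,  0.1,  0.1]), array([0.11, 0.4 , 0.07]))
```

View pics/side6.png

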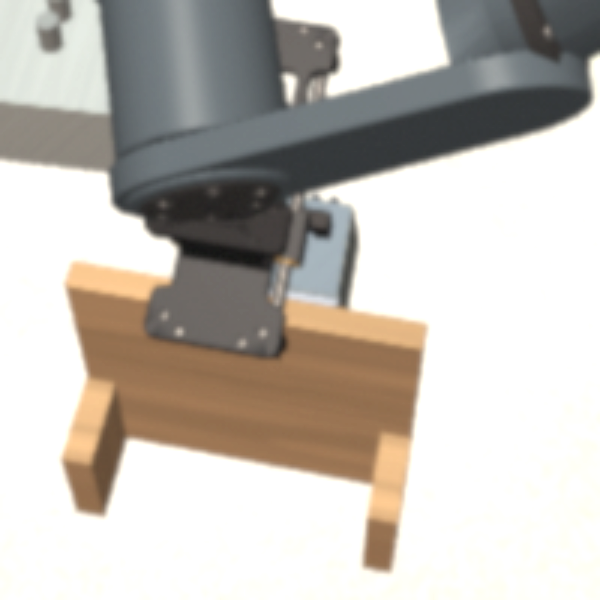

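View pics/top6.png

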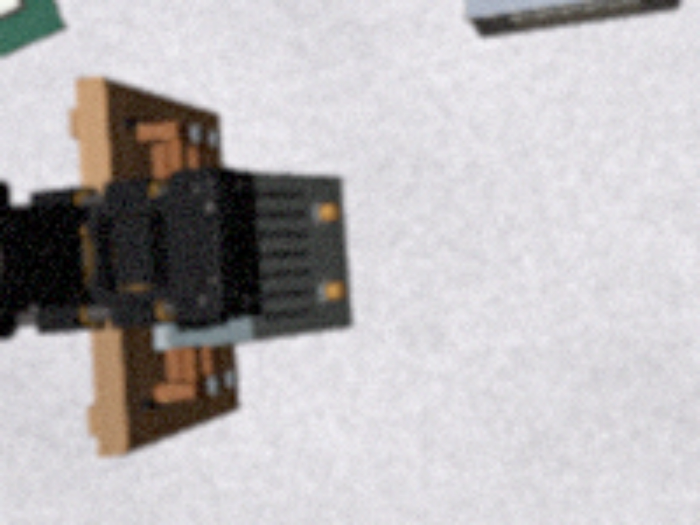

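Call:
carry_out(
  series=[
    [-0.3,0.2,-0.5,0,0.4,0,-1],
    [-0.3,0.2,-0.5,0,0.4,0,-1],
    [-0.3,0.2,-0.5,0,0.4,0,-1],
  ],
)

```text
time: 15.92
position: [0.5742, 0.1514, 0.212]
tool_rot: [0.984, 0.029, 0.005, 0.175]
ft_force: [-0.5, 0.1, -3.3]
grip_width: 0.0117
```

```bash
python3 s.py;  python3 - <<'E'
from rig import robot
from h import *
o=robot.get_obs();print("roll",np.degrees(np.arcsin(R.from_quat(o["tool_rot"]).as_matrix()[2,0])))
E
```

```text
15.93 F board [ 0.16  0.47 -3.25] M [0.6  0.1  0.02] tip mm [ -4.7   1.  144.8] tilt,yaw [0.351 0.001] w 0.0117
roll -0.016332821591887727
```

Call:
carry_out(
  series=[
    [0,-0.3,0.8,0,0,0,-1],
    [0,-0.3,0.8,0,0,0,-1],
  ],
)

```text
time: 16.18
position: [0.5744, 0.1511, 0.2118]
tool_rot: [0.984, 0.029, 0.005, 0.175]
ft_force: [-2.4, -1.1, 1.0]
grip_width: 0.0114
```

```bash
python3 s.py;  python3 - <<'E'
from rig import robot
from h import *
o=robot.get_obs();t=tipnow(o)
for a in (.35,.3,.25,.2,.15,.1,.05,0): print(a,delta(o,*goal([-.0048,t[1],t[2]],a)))
E
```

```text
16.18 F board [-0.95  2.47  0.97] M [ 0.19  0.3  -0.09] tip mm [ -5.    0.8 144.5] tilt,yaw [0.352 0.001] w 0.0114
0.35 (array([-0.1, -0.1,  0.1]), array([ 0.12, -0.03,  0.06]))
0.3 (array([-0.1,  2.2,  3.6]), array([ 2.98, -0.03,  0.07]))
0.25 (array([-0.1,  4.2,  7.2]), array([ 5.85, -0.03,  0.07]))
0.2 (array([-0.1,  6.1, 10.9]), array([ 8.71, -0.03,  0.07]))
0.15 (array([-0.1,  7.8, 14.6]), array([11.58, -0.02,  0.07]))
0.1 (array([-0.1,  9.3, 18.5]), array([14.44, -0.02,  0.07]))
0.05 (array([-0.1, 10.6, 22.4]), array([17.31, -0.02,  0.07]))
0 (array([-0.1, 11.7, 26.4]), array([ 2.017e+01, -2.000e-02,  7.000e-02]))
```

Call:
carry_out(
  series=[
    [-0.1,0.8,1.3,1.3,0,0,-1],
    [-0.1,2.3,3.3,3,0,0,-1],
    [-0.1,3.3,5,4.4,0,0,-1],
    [-0.1,4.3,6.8,5.85,0,0,-1],
    [-0.1,4.3,6.8,5.85,0,0,-1],
  ],
)

```text
time: 16.8
position: [0.5747, 0.1444, 0.2067]
tool_rot: [0.992, 0.028, 0.004, 0.124]
ft_force: [-0.7, -1.5, -1.3]
grip_width: 0.0116
```

```bash
python3 s.py;  python3 - <<'E'
from rig import robot
from h import *
o=robot.get_obs();t=tipnow(o)
for a in (.25,.225,.2,.175,.15,.1): print(a,delta(o,*goal([-.0050,t[1],.145],a)))
E
```

```text
16.8 F board [-1.42  0.79 -1.31] M [ 0.37  0.2  -0.03] tip mm [ -5.    0.8 144.7] tilt,yaw [ 0.249 -0.   ] w 0.0116
0.25 (array([ 0. ,  0. , -0.3]), array([-0.07, -0.01, -0.  ]))
0.225 (array([0. , 1.2, 1.4]), array([ 1.37, -0.01, -0.  ]))
0.2 (array([0. , 2.3, 3.1]), array([ 2.8 , -0.01, -0.  ]))
0.175 (array([0. , 3.3, 4.9]), array([ 4.23, -0.01, -0.  ]))
0.15 (array([0. , 4.3, 6.7]), array([ 5.66, -0.01, -0.  ]))
0.1 (array([ 0. ,  6.2, 10.4]), array([ 8.53, -0.01, -0.  ]))
```

Contact is light (about 4.5 N) and the geometry is tracking, so I'll continue the swing.

Call:
carry_out(
  series=[
    [0,1.2,1.4,1.4,0,0,-1],
    [0,2.3,3.1,2.8,0,0,-1],
    [0,3.3,4.9,4.2,0,0,-1],
    [0,4.3,6.7,5.7,0,0,-1],
    [0,4.3,6.7,5.7,0,0,-1],
  ],
)

```text
time: 17.42
position: [0.575, 0.1383, 0.2011]
tool_rot: [0.997, 0.028, 0.002, 0.074]
ft_force: [-0.8, 0.7, -2.8]
grip_width: 0.0116
```

```bash
python3 s.py;  python3 - <<'E'
from rig import robot
from h import *
o=robot.get_obs();t=tipnow(o)
for a in (.15,.125,.1,.075,.05,.025,0): print(a,delta(o,*goal([-.0050,t[1],.1452],a)))
E
```

```text
17.43 F board [ 0.72  0.8  -2.8 ] M [ 0.37  0.05 -0.01] tip mm [ -5.2   0.8 145. ] tilt,yaw [ 0.148 -0.001] w 0.0116
0.15 (array([ 0.1, -0.3, -0.4]), array([-0.1 ,  0.01, -0.07]))
0.125 (array([0.1, 0.9, 1.3]), array([ 1.34,  0.01, -0.07]))
0.1 (array([0.1, 2. , 3.1]), array([ 2.77,  0.  , -0.07]))
0.075 (array([0.1, 3. , 4.9]), array([ 4.2 ,  0.  , -0.07]))
0.05 (array([0.1, 4. , 6.7]), array([ 5.63,  0.  , -0.07]))
0.025 (array([0.1, 5. , 8.5]), array([ 7.07,  0.  , -0.07]))
0 (array([ 0.1,  5.9, 10.4]), array([ 8.5 ,  0.  , -0.07]))
```

Call:
carry_out(
  series=[
    [0,0.9,1.3,1.3,0,0,-1],
    [0,2,3,2.8,0,0,-1],
    [0,3,4.8,4.2,0,0,-1],
    [0,4,6.5,5.6,0,0,-1],
    [0,4,6.5,5.6,0,0,-1],
  ],
)

```text
time: 18.05
position: [0.5753, 0.133, 0.1951]
tool_rot: [0.999, 0.027, 0.001, 0.025]
ft_force: [0.0, 0.6, -2.6]
grip_width: 0.0116
```

```bash
python3 s.py;  python3 - <<'E'
from rig import robot
from h import *
o=robot.get_obs();t=tipnow(o)
for a in (.05,.025,0): print(a,delta(o,*goal([-.0050,t[1],.1455],a)))
E
```

```text
18.05 F board [ 0.61 -0.08 -2.55] M [0.17 0.07 0.07] tip mm [ -5.3   0.7 145.2] tilt,yaw [ 0.05  -0.002] w 0.0116
0.05 (array([ 0.1, -0.3, -0.3]), array([-0.02,  0.01, -0.14]))
0.025 (array([0.2, 0.9, 1.4]), array([ 1.42,  0.01, -0.14]))
0 (array([0.2, 2. , 3.2]), array([ 2.85,  0.01, -0.14]))
```

Call:
carry_out(
  series=[
    [0.1,0.5,0.7,0.7,0,0,-1],
    [0.1,1,1.5,1.4,0,0,-1],
    [0.1,1.5,2.3,2.1,0,0,-1],
    [0.1,2,3.2,2.8,0,0,-1],
    [0.1,2,3.2,2.8,0,0,-1],
  ],
)

```text
time: 18.68
position: [0.5755, 0.1307, 0.192]
tool_rot: [1.0, 0.027, -0.0, 0.0]
ft_force: [-0.1, -0.3, -2.8]
grip_width: 0.0117
```

```bash
python3 s.py;  python3 - <<'E'
from rig import robot
from h import *
import pickle
o=robot.get_obs()
m=w2b(o["position"]+R.from_quat(o["tool_rot"]).apply([-.002,-.010,.063]));print("mid",m)
C={n:robot.camera(n) for n in("side","top")};pickle.dump(C,open("c7.pkl","wb"))
cv2.imwrite(f"pics/side7.png",cv2.convertScaleAbs(cv2.resize(C["side"]["pixels"][210:410,170:370,::-1],None,fx=3,fy=3),alpha=1.4))
cv2.imwrite(f"pics/top7.png",cv2.convertScaleAbs(cv2.resize(C["top"]["pixels"][170:320,100:300,::-1],None,fx=3.5,fy=3.5),alpha=1.8))
E
```

```text
18.68 F board [-0.27  0.08 -2.81] M [-0.06  0.09  0.08] tip mm [ -5.2   0.6 145.4] tilt,yaw [ 0.    -0.003] w 0.0117
mid [-0.06370251  0.00077651  0.1289605 ]
```

View pics/side7.png

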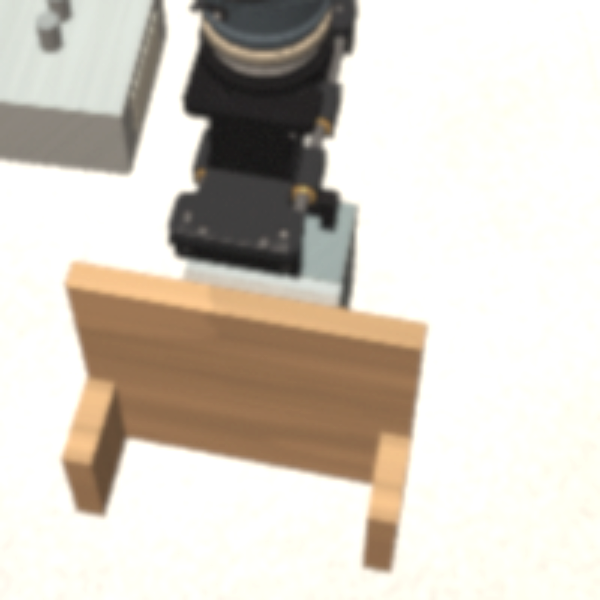

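View pics/top7.png

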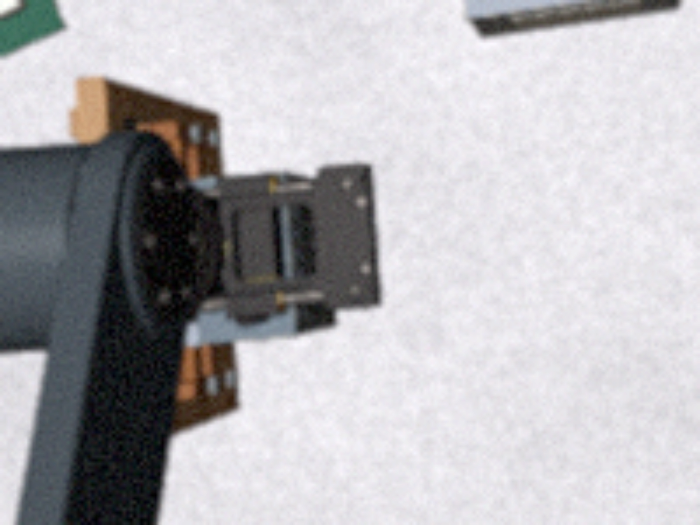

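Call:
carry_out(
  series=[
    [0,0,0.5,0,0,0,-1],
    [0,0,0.5,0,0,0,-1],
  ],
  force=30,
)

```text
time: 19.02
position: [0.5756, 0.1307, 0.1918]
tool_rot: [1.0, 0.027, 0.0, 0.001]
ft_force: [-1.2, -2.2, -0.5]
grip_width: 0.0117
```

```bash
python3 s.py
```

```text
19.02 F board [-2.12  1.3  -0.5 ] M [-0.11  0.19 -0.01] tip mm [ -5.3   0.6 145.2] tilt,yaw [ 0.001 -0.002] w 0.0117
```

Call:
carry_out(
  series=[
    [0,0,0,0,0,0,-1],
    [0,0,0,0,0,0,-1],
    [0,0,0,0,0,0,-1],
  ],
  force=6,
)

```text
time: 19.4
position: [0.5756, 0.1306, 0.1917]
tool_rot: [1.0, 0.027, 0.0, 0.001]
ft_force: [-0.4, -1.0, -2.8]
grip_width: 0.0123
```

Call:
carry_out(
  series=[
    [0,0,0,0,0,0,-0.7],
    [0,0,0,0,0,0,-0.6],
    [0,0,0,0,0,0,-0.5],
    [0,0,0,0,0,0,-0.4],
    [0,0,0,0,0,0,-0.3],
    [0,0,0,0,0,0,-0.2],
  ],
)

```text
time: 20.15
position: [0.5756, 0.1307, 0.1918]
tool_rot: [1.0, 0.027, 0.0, 0.001]
ft_force: [-0.2, -1.0, -0.4]
grip_width: 0.032
```

```bash
python3 s.py
```

```text
20.15 F board [-1.02  0.28 -0.38] M [ 0.01  0.03 -0.03] tip mm [ -5.2   0.6 145.2] tilt,yaw [ 0.001 -0.002] w 0.032
```

Released: the wrist force is back near zero. I'll retreat straight up.

Call:
carry_out(
  series=[
    [0,0,-3,0,0,0,-0.1],
    [0,0,-10,0,0,0,-0.1],
    [0,0,-22,0,0,0,-0.1],
    [0,0,-36,0,0,0,-0.1],
    [0,0,-55,0,0,0,-0.1],
    [0,0,-80,0,0,0,-0.1],
    [0,0,-110,0,0,0,-0.1],
    [0,0,-110,0,0,0,-0.1],
  ],
)

```text
time: 21.15
position: [0.5774, 0.131, 0.3055]
tool_rot: [1.0, 0.028, 0.004, 0.001]
ft_force: [0.2, 0.8, -0.5]
grip_width: 0.0391
```

Call:
carry_out(
  series=[
    [0,20,0,0,0,0,-0.1],
    [0,60,0,0,0,0,-0.1],
    [-20,110,0,0,0,0,-0.1],
    [-40,160,0,0,0,0,-0.1],
    [-60,210,0,0,0,0,-0.1],
    [-60,260,0,0,0,0,-0.1],
    [-60,260,0,0,0,0,-0.1],
    [-60,260,0,0,0,0,-0.1],
  ],
)

```text
time: 22.15
position: [0.5309, -0.1323, 0.3044]
tool_rot: [1.0, 0.027, 0.003, -0.0]
ft_force: [-0.1, -0.3, 0.7]
grip_width: 0.0388
```

```bash
python3 s.py;  python3 - <<'E'
from rig import robot
from h import *
import pickle
C={n:robot.camera(n) for n in("side","top")};pickle.dump(C,open("c8.pkl","wb"))
cv2.imwrite(f"pics/side8.png",cv2.convertScaleAbs(cv2.resize(C["side"]["pixels"][210:410,170:370,::-1],None,fx=3,fy=3),alpha=1.4))
cv2.imwrite(f"pics/top8.png",cv2.convertScaleAbs(cv2.resize(C["top"]["pixels"][170:320,100:300,::-1],None,fx=3.5,fy=3.5),alpha=1.8))
E
```

```text
22.15 F board [-0.3   0.14  0.67] M [-0.02  0.07 -0.03] tip mm [-265.2   59.9  257.8] tilt,yaw [-0.    -0.004] w 0.0388
```

View pics/side8.png

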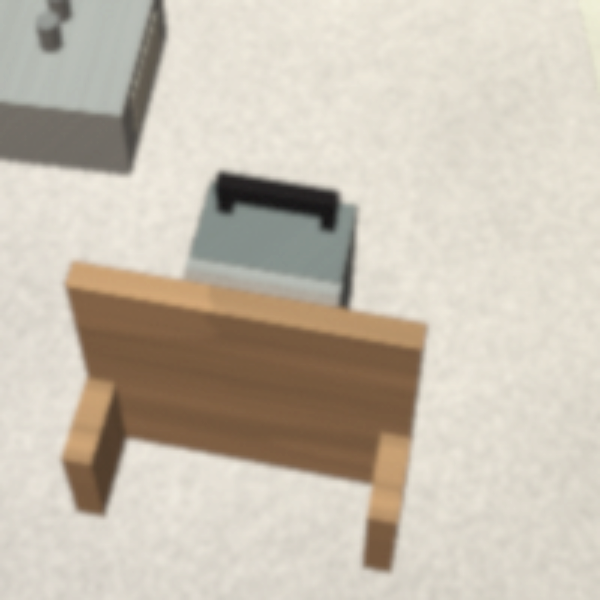

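View pics/top8.png

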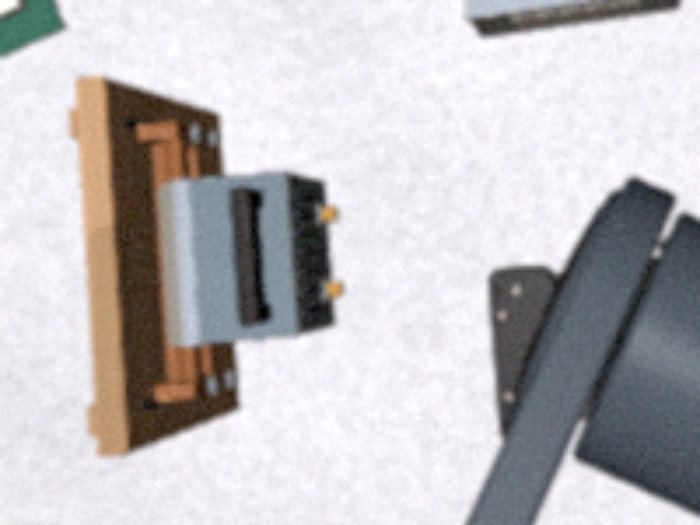

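```bash
python3 - <<'E'
from h import *
import pickle
C=pickle.load(open("c8.pkl","rb"));T=C["top"];S=C["side"]
t=T["pixels"].astype(int);s=S["pixels"].astype(int)
# side: corners of the bar's top edge, ends; top: dark blob of bar
for nm,c,roi,th in(("top",T,(160,220,182,266),110),("side",S,(235,264,290,290),130)):
    g=c["pixels"].astype(int).sum(2);m=np.zeros(g.shape,np.uint8);x0,y0,x1,y1=roi;m[y0:y1,x0:x1]=g[y0:y1,x0:x1]<th
    n,l,st,ce=cv2.connectedComponentsWithStats(m);i=1+np.argmax(st[1:,4])
    r=cv2.minAreaRect(np.argwhere(l==i)[:,::-1].astype(np.float32));print(nm,st[i],ce[i],r)
    p=onz(c,r[0],.208 if nm=="side" else .218);print(w2b(p).round(4))
    vx=cv2.fitLine(np.argwhere(l==i)[:,::-1].astype(np.float32),2,0,.01,.01).ravel()
    a=np.array([onz(c,(vx[2]+k*vx[0],vx[3]+k*vx[1]),.215) for k in(-15,15)]);d=a[1]-a[0];print("bar yaw",np.arctan2(d[1],d[0]), 'board',BA)
E
```

```text
top [167 224  10  39 234] [171.06410256 243.23931624] ((171.1642608642578, 242.79586791992188), (38.0499267578125, 7.822445869445801), 86.3086166381836)
[-0.0786  0.0025  0.218 ]
bar yaw -3.0876953882685823 board 0.057
side [242 268  40  18 353] [261.77053824 275.50141643] ((261.60809326171875, 276.85137939453125), (40.27775192260742, 11.672327995300293), 9.462322235107422)
[-0.0678  0.003   0.208 ]
bar yaw -3.082467797343714 board 0.057
```

```bash
python3 -c "
from rig import robot
print(robot.hand_in(), robot.get_obs()['time'])"
```

```text
the job is handed in; nothing more can be done
the job is handed in; nothing more can be done
```

The module is hanging on the cleat, released and upright. I handed the job in after about 22 s of robot time; the limit is 64 s.

- **Grasp and approach:** I gripped the carrying bar, lifted the module and tipped it 0.35 rad. I touched the strip's tip lightly on the panel face (about 4 N), which put the face about 2 mm nearer than the cameras showed.
- **Seating:** I lowered the strip into the groove until it bottomed at about 7 N, with the tip 144.5 mm above the bench. That puts the frame roughly 6–7 mm below nominal. One corner touched first because the tool had rolled 0.4°, so I corrected that and lowered again.
- **Swing and release:** I swung the module upright about the tip with no sign of the lug catching, and no more than about 7 N shown at the wrist between moves. Then I let the cleat take the weight, opened the fingers and backed away.

**Last checks**
- **Arm readings, just before release:** Tilt was about 0.001 rad and it was square to the panel within 0.003 rad. The module's middle was about 64 mm out from the face and 129 mm up. The strip's tip was about 5 mm from the face and within 1 mm of the panel's middle.
- **After release:** Wrist force returned to near zero. Both pictures show the module hanging upright with the arm clear, and the camera reading of its angle agrees with the panel within about 5 mrad.
- **Disagreement:** The two camera estimates of the bar's distance from the face were 79 mm and 68 mm, where 74 mm was expected. The top picture also counts the bar's shaded front and the side reading used an assumed height, so I relied on the contact readings.
- **Not measured:** I did not measure where the microphone, power supply box and screwdriver ended up. The arm recorded no contact away from the module and panel.

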